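# Seat the blanking disc in the routing board

### The job

Without picking anything up, push the orange disc across the metal plate with your fingertips until it drops into the round recess and lies flat and flush. Then push the black knob of the keeper with a fingertip to swing the keeper round to its stop, so that it points over the seated disc, and move clear. Leave the tin, the tape measure and the bottle where they stand.

Things in the scene. Friction and masses are not known exactly. Their poses are not given: they have to be found in the camera images.
- board: Fixed plywood board 360 (x) x 235 (y) x 18 mm laid over a tool tray, carrying a silver metal plate 240 x 210 x 14 mm (x -175 to +65, y -105 to +105 mm in its frame). Origin: centre of the board's underside, z up, x away from the robot at yaw 0. The plate's top is 32 mm above the origin.
- recess (a point): Centre of the floor of the round recess in the metal plate: 70 mm across, 10 mm deep, dark floor; the plate's top is 10 mm above this point. In the board frame at x = -50, y = +45 mm. Axes as the board's.
- disc: Loose orange plastic disc, 66 mm diameter, 10 mm thick, about 0.09 kg, small brass dot in the middle; lies on the metal plate beside the recess. Origin: centre of its underside, z up. In the recess its top is flush with the plate.
- keeper (a joint): Keeper: steel finger 14 mm wide, 28 mm long from its upright pivot, 3 to 8 mm above the plate. 0 = at its stop, pointing along the board's -y over the recess edge; 1.57 = along the board's -x; 2.0 = fully open. Starts at 1.2 to 1.9, clear of the recess. Closes anticlockwise seen from above, takes 2 to 3 N at the knob, stays where left.
- pivot (a point): The keeper's pivot at the plate's top, 49 mm from the recess centre on the board's +y side. The pivot screw's head reaches 11 mm above the plate.
- keeper_knob (a point): Top of the black knob standing upright on the keeper, 21 mm from the pivot; 14 mm diameter, reaching from 8 to 32 mm above the plate. This point moves with the keeper.
- wax_tin: Tin of wax, 70 mm diameter, 45 mm tall, standing on the far part of the board (bystander). Origin: centre of its underside.
- tape_measure: Yellow and black tape measure, 37 x 78 x 71 mm, standing on the far part of the board (bystander). Origin: centre of its underside.
- glue_bottle: Yellow glue bottle with red cap, 60 mm diameter, 164 mm tall, standing on the worktop to the right of the board (bystander). Origin: centre of its underside.
There are look-alikes about, which are no part of the job. Several things have the shape of the disc; the one meant has the colours described above.

How it is judged:
By the outcome, as a careful person would: the job done as asked, in the order asked, and still so for the second after the job is handed in, with the robot touching nothing.
It also fails if it takes over 48 s, if anything falls off the work surface, if the arm or the gripper's body presses on something with over 40 N, if the wrist force passes 120 N, or if a joint passes its speed limit or range.

### The arm

A 6-joint arm with a two-finger parallel gripper is mounted at the origin on the work surface; the furniture and walls round the work are solid. World frame = base frame: x ahead of the robot, y to its left, z up, the work surface at z = 0. Lengths are in m, angles in degrees, forces in N, time in s.
With the tool pointing down it reaches from about 0.25 to 0.725 m from the base axis. Payload 9.7 kg.
Tool frame: the origin (TCP) lies midway between the tips of the shut fingers; the grasp point (between the pads) lies 19 mm behind it (bot.pinch_z is the distance from the TCP to the grasp point, in m); z points along the fingers, y is the line along which they close (so a half turn about z gives the same grasp; the last joint's range is limited). The gripper opens to 85 mm and grips with 20 to 120 N. Pads are 22 mm wide; open, the fingers measure 114 mm over their backs; the gripper's body (76 mm by 85 mm) begins 54 mm behind the grasp point. The pads swing forward as they close: fully open they stand 13 mm farther back than shut.
Start: joints at [66.921, 4.979, 10.078, 95.1, 0, 90], TCP at [0.216, 0.506, 0.231] pointing down, gripper open.
Joint ranges: [-179.16, 179.16], [-48.56, 103.87], [-65.8, 70.77], [-126.05, 130.52], [-82.76, 87.17], [-180, 180]. Speed limits (degrees/s): [127.2, 127.2, 147.25, 180, 180, 180].

### API

Orientations are given as [roll, pitch, yaw] about the fixed x, y, z axes, in that order (R = Rz(yaw) Ry(pitch) Rx(roll)).
In Python, from workcell import sensors, camera, ticket, bot gives the robot as it stands.
- The arm moves only by the shell command python3 -m handwheel 'ROWS' [FORCE]. ROWS is a JSON object of lists of equal length, an entry for each row: "gripper": the opening, from -1 (shut) to 1 (fully open); "slide": the shift along the tool's x, y, z in mm, a list of three; "yaw": the turn about the tool's z in rad. A call has 1 to 8 rows; each row shifts and turns the commanded pose from where the row before left it, along the tool's axes as they then stand; what a row does not reach is not made up. A row lasts 1/12 s, in which the tool goes at most 41.7 mm and 7.16 degrees, less where a joint would pass 70% of its speed; a pose out of reach is approached as far as the arm can. A call is refused whole if a number of a shift passes 41.7 or a number of a turn 0.125, either way. A call with a gripper value outside its range is refused whole. The fingers move at their own pace and stop on an object; FORCE is the grip in N (left out, the last holds). Time passes only in rows, so rows that do not move let the fingers close. It gives the time, the measured TCP pose, the force, the opening and the grip force at its end, in the units of the state.
- sensors.get_obs(): the state, without advancing time (a new reading comes with each control period).
- camera(name): name is "scene" or "side" or "wrist"; returns a dict with "img" (480x640x3 uint8, red, green, blue), "fx", "fy", "cx", "cy" (pixels), "R" (3x3) and "t" (3): a world point X has camera coordinates R X + t. Camera axes: x right, y down, z forward; pixel columns grow to the right and rows downward; lengths in m; the calibration is good to about 2 mm. A picture is of the moment at which its call begins. There is no depth.
- ticket.job_done(): hands the job in; it is judged then, once.
The state is a dict: "time": time; "q": joint angles; "qd": joint speeds; "joint_efforts": joint torques, N m; "ee_pos": TCP position; "tcp_rot": TCP orientation; "wrist_force": force on the tool from outside, world axes, zero at the start; "torque": the same for the moment, N m; "opening": finger opening in m; "grasp_force": force on a finger pad.
Only numpy, scipy, OpenCV 4.12 (cv2) and the standard library are available. Lean on these libraries where they do the work, as an engineer would, in place of code of your own. Each camera call takes 0.05 s, during which the arm holds its last target. There are 200 camera calls.

## Working session

There is one attempt and no reset: what is moved stays moved. The work goes in short steps, Python scripts to look and compute and a shell command to move; the robot and the scene stay as the last step left them, time stands still between calls to the robot, and variables do not carry over. Pictures are saved under pics/ and viewed, at most 10 in all, crops included, and the job is handed in when it is done.

```bash
mkdir -p pics; ls
python3 - <<'E'
from workcell import sensors,camera,bot
import cv2,numpy as np
o=sensors.get_obs();print(o)
for n in("scene","side"):
    c=camera(n);cv2.imwrite(f"pics/{n}0.png",c["img"][:,:,::-1]);np.savez(f"pics/{n}0.npz",**c)
    print(n,c["fx"],c["cx"],c["R"].round(3).tolist(),(-c["R"].T@c["t"]).round(3))
E
```

```text
pics
{'time': 0.0, 'q': array([6.69201094e+01, 5.01358029e+00, 1.00334790e+01, 9.50988858e+01,
       7.84634563e-04, 8.99996110e+01]), 'qd': array([-0.02539111,  0.01279532,  0.04567372, -0.04992924, -0.04253039,
       -0.0080433 ]), 'joint_efforts': array([ 1.16978757e-03, -5.20389068e+01,  4.64803112e+01,  1.61346188e-02,
        1.41368123e-04, -2.94294082e-07]), 'ee_pos': array([0.21551517, 0.50577   , 0.23055053]), 'tcp_rot': array([-1.79921013e+02, -7.85170139e-04,  1.56920497e+02]), 'wrist_force': array([ 0.03516104, -0.31612824, -0.60968136]), 'torque': array([ 0.00139469, -0.01108083,  0.00247865]), 'grasp_force': 0.0, 'opening': 0.08515707497828295}
scene 513.336290308625 312.9340486412487 [[0.608, -0.794, -0.005], [-0.539, -0.408, -0.737], [0.583, 0.451, -0.676]] [ 0.029 -0.29   0.7  ]
side 607.0669915728255 323.04007167675655 [[0.92, -0.392, -0.016], [-0.185, -0.397, -0.899], [0.347, 0.83, -0.438]] [ 0.086 -0.966  0.653]
```

View pics/scene0.png

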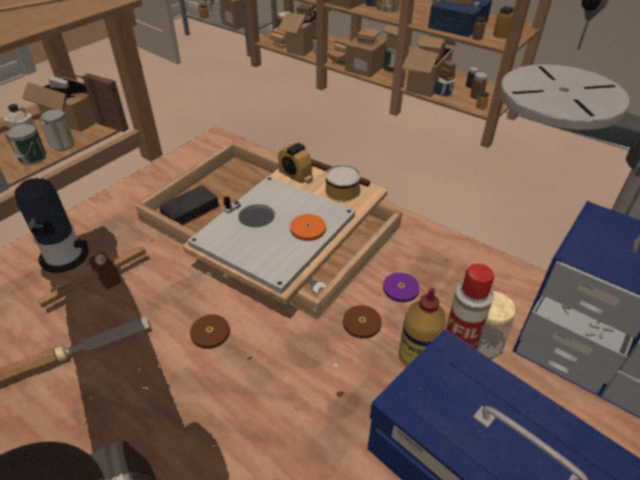

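View pics/side0.png

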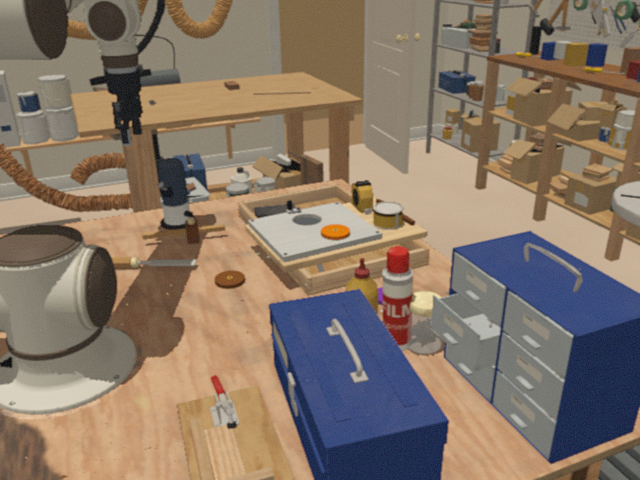

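Scene view: orange disc at (308,226), recess (257,215), knob (227,202), plate corners about (192,240), (270,178), (355,213), (278,287). Side view: disc (335,231), recess (308,219), knob (290,207). I'll triangulate these next.

```bash
cat > h.py <<'E'
import numpy as np,cv2
def ray(c,p):
    d=c["R"].T@np.array([(p[0]-c["cx"])/c["fx"],(p[1]-c["cy"])/c["fy"],1]);o=-c["R"].T@c["t"];return o,d/np.linalg.norm(d)
def onz(c,p,z):
    o,d=ray(c,p);return o+d*(z-o[2])/d[2]
def tri(cs,ps):
    A=np.zeros((3,3));b=np.zeros(3)
    rs=[ray(c,p) for c,p in zip(cs,ps)]
    for o,d in rs: M=np.eye(3)-np.outer(d,d);A+=M;b+=M@o
    x=np.linalg.solve(A,b);return x,[round(1e3*np.linalg.norm((np.eye(3)-np.outer(d,d))@(x-o)),1) for o,d in rs]
def blob(m,near):
    n,l,s,ce=cv2.connectedComponentsWithStats(m.astype(np.uint8))
    i=[k for k in range(1,n) if s[k,4]>30];k=min(i,key=lambda k:np.hypot(*(ce[k]-near)))
    cn=max(cv2.findContours((l==k).astype(np.uint8),cv2.RETR_EXTERNAL,cv2.CHAIN_APPROX_NONE)[0],key=len)
    return cn
def orange(im):
    h=cv2.cvtColor(im,cv2.COLOR_RGB2HSV);return (h[...,0]<14)&(h[...,1]>200)&(h[...,2]>170)
E
python3 - <<'E'
from h import *
S,D=[dict(np.load(f"pics/{n}0.npz")) for n in("scene","side")]
def dark(im,b):
    g=im.max(2);m=np.zeros(g.shape,bool);y0,y1,x0,x1=b;m[y0:y1,x0:x1]=g[y0:y1,x0:x1]<120;return m
es=[]
for c,p,r,b in((S,(308,226),(257,215),(200,232,236,278)),(D,(335,231),(308,219),(210,230,288,326))):
    e=cv2.fitEllipse(blob(orange(c["img"]),p));f=cv2.fitEllipse(blob(dark(c["img"],b),r));es.append((e,f));print(e,f)
print("disc",tri([S,D],[es[0][0][0],es[1][0][0]]));print("rec",tri([S,D],[es[0][1][0],es[1][1][0]]))
print("knob",tri([S,D],[(227,202),(290,207)]))
for n,c,b in(("scene",S,(165,300,180,370)),("side",D,(190,300,235,435))):
    y0,y1,x0,x1=b;cv2.imwrite(f"pics/{n}_c.png",cv2.resize(c["img"][y0:y1,x0:x1,::-1],None,fx=4,fy=4,interpolation=cv2.INTER_CUBIC))
E
```

```text
Traceback (most recent call last):
  File "h.py", line 13, in blob
    i=[k for k in range(1,n) if s[k,4]>30];k=min(i,key=lambda k:np.hypot(*(ce[k]-near)))
                                             ~~~^^^^^^^^^^^^^^^^^^^^^^^^^^^^^^^^^^^^^^^^
ValueError: min() iterable argument is empty
```

Run:
```python
from h import *
S,D=[dict(np.load(f"pics/{n}0.npz")) for n in("scene","side")]
print(S["img"][226,300:306],S["img"][215,257],S["img"][230,257],D["img"][231,330],D["img"][219,308],D["img"][228,300])
for n,c,b in(("scene",S,(165,300,180,370)),("side",D,(190,300,235,435))):
    y0,y1,x0,x1=b;cv2.imwrite(f"pics/{n}_c.png",cv2.resize(c["img"][y0:y1,x0:x1,::-1],None,fx=4,fy=4,interpolation=cv2.INTER_CUBIC))
```

```text
[[200  97  45]
 [200  98  46]
 [200  96  46]
 [199  98  44]
 [192 100  48]
 [183 109  56]] [73 71 71] [170 157 149] [220 127  20] [95 96 96] [197 192 179]
```

View pics/scene_c.png

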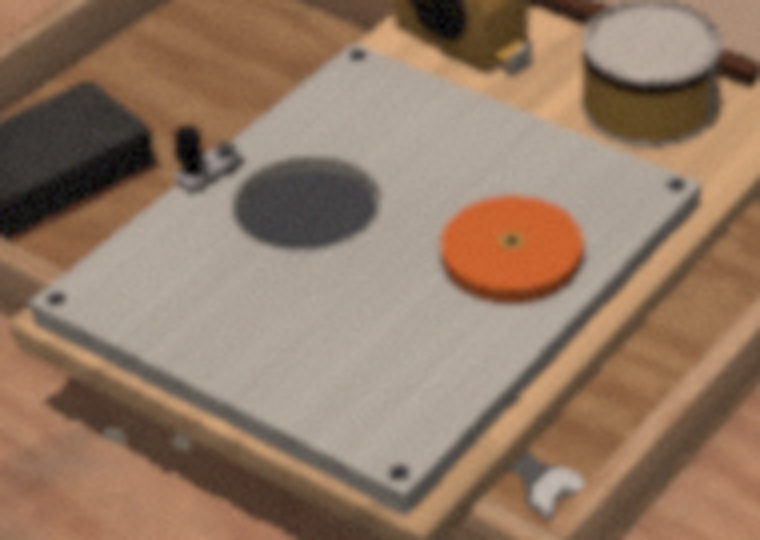

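View pics/side_c.png

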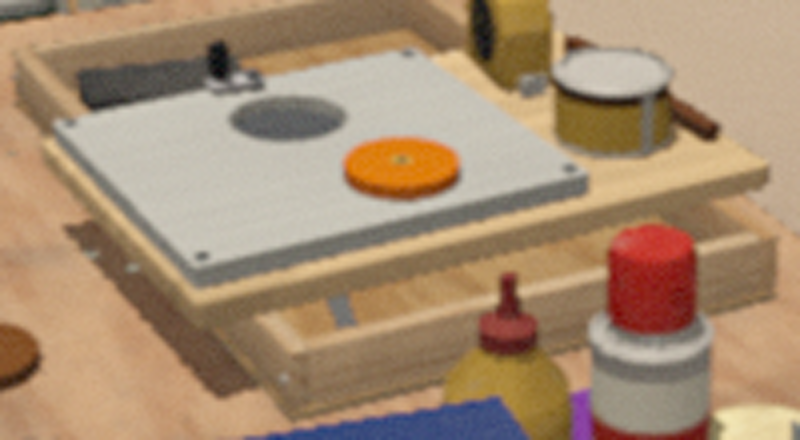

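Crops (offset /4): scene screws (357,54), (677,184), (56,299), (400,471), disc dot (511,240), knob top (187,130). Side screws (408,54), (570,168), (70,123), (203,256), dot (401,160), knob top (218,46). The keeper currently points roughly toward the robot, away from the recess.

Run:
```python
from h import *
S,D=[dict(np.load(f"pics/{n}0.npz")) for n in("scene","side")]
P=dict(farL=((357,54),(408,54)),farR=((677,184),(570,168)),nearL=((56,299),(70,123)),nearR=((400,471),(203,256)),dot=((511,240),(401,160)),rec=((307,206),(288,118)),knobtop=((187,129),(217,45)),piv=((233,153),(252,78)))
R={}
for k,(a,b) in P.items():
    x,e=tri([S,D],[np.array(a)/4-.375+[180,165],np.array(b)/4-.375+[235,190]]);R[k]=x;print(k,x.round(4),e)
v=R["farL"]+R["farR"]-R["nearL"]-R["nearR"];print("yaw",np.degrees(np.arctan2(v[1],v[0])));w=R["nearL"]+R["farL"]-R["nearR"]-R["farR"];print("yaw2",np.degrees(np.arctan2(-w[0],w[1])))
pc=sum(R[k] for k in("farL","farR","nearL","nearR"))/4;a=np.arctan2(v[1]-w[0],v[0]+w[1])
Rz=np.array([[np.cos(a),-np.sin(a)],[np.sin(a),np.cos(a)]])
print("platectr",pc,"yaw",np.degrees(a),"rec",pc[:2]+Rz@[.005,.045],"piv",pc[:2]+Rz@[.005,.094])
for k in R: print(k,(Rz.T@(R[k]-pc)[:2]*1e3).round(1))
```

```text
farL [0.6591 0.3126 0.0745] [np.float64(0.6), np.float64(0.6)]
farR [0.6716 0.1205 0.0751] [np.float64(0.3), np.float64(0.3)]
nearL [0.4346 0.2954 0.0768] [np.float64(0.3), np.float64(0.3)]
nearR [0.4487 0.1056 0.0752] [np.float64(0.7), np.float64(0.7)]
dot [0.5823 0.1516 0.0847] [np.float64(0.6), np.float64(0.6)]
rec [0.5536 0.2514 0.0747] [np.float64(0.4), np.float64(0.4)]
knobtop [0.532  0.3054 0.1064] [np.float64(1.8), np.float64(1.8)]
piv [0.5498 0.2956 0.0855] [np.float64(1.7), np.float64(1.7)]
yaw 4.089567622873751
yaw2 3.981219087972231
platectr [0.5534638  0.20853558 0.07540859] yaw 4.039677965587406 rec [0.55528125 0.25377601] piv [0.55182933 0.30265427]
farL [112.7  96.3]
farR [111.6 -96.1]
nearL [-112.5   95.1]
nearR [-111.8  -95.3]
dot [ 24.8 -58.8]
rec [ 3.2 42.8]
knobtop [-14.6  98.1]
piv [ 2.5 87.2]
```

```bash
python3 - <<'E'
from h import *
S,D=[dict(np.load(f"pics/{n}0.npz")) for n in("scene","side")]
print("bottlecap",tri([S,D],[(431,294),(362,266)]),"base",onz(S,(412,350),0),"dark",onz(S,(62,260),0))
E
python3 -m handwheel '{"gripper":[-0.05,-0.05,-0.05,-0.05,-0.05,-0.05,-0.05,-0.05],"slide":[[0,0,0],[0,0,0],[0,0,0],[0,0,0],[0,0,0],[0,0,0],[0,0,0],[0,0,0]],"yaw":[0.114,0.114,0.114,0.114,0.114,0.114,0.114,0.114]}'
```

```text
bottlecap (array([ 0.51185992, -0.12608715,  0.14662397]), [np.float64(2.1), np.float64(2.1)]) base [ 5.16649132e-01 -1.14688591e-01  1.11022302e-16] dark [0.29009638 0.52721105 0.        ]
time: 0.77
ee_pos: [0.2155, 0.5059, 0.2308]
tcp_rot: [-180.0, 0.0, 104.3]
wrist_force: [-0.4, -0.6, 0.1]
opening: 0.0408
grasp_force: 0.0
```

```bash
cat > go.py <<'E'
import sys,numpy as np
from scipy.spatial.transform import Rotation as Ro
from workcell import sensors
o=sensors.get_obs();t=np.array([float(a) for a in sys.argv[1:4]])
d=Ro.from_euler("xyz",o["tcp_rot"],degrees=True).as_matrix().T@(t-o["ee_pos"])*1e3
n=int(np.ceil(abs(d).max()/41)) ;print(o["time"],o["ee_pos"].round(4),o["tcp_rot"].round(1),"tool d",d.round(1),"rows",n,(d/n).round(1))
E
python3 go.py 0.5956 0.1013 0.2
```

```text
0.7667 [0.2155 0.5059 0.2308] [-180.     0.   104.3] tool d [-486.1  268.    31. ] rows 12 [-40.5  22.3   2.6]
```

```bash
python3 -m handwheel '{"gripper":[-0.05,-0.05,-0.05,-0.05,-0.05,-0.05,-0.05],"slide":[[-34.7,19.1,2],[-34.7,19.1,2],[-34.7,19.1,2],[-34.7,19.1,2],[-34.7,19.1,2],[-34.7,19.1,2],[-34.7,19.1,2]],"yaw":[0,0,0,0,0,0,0]}'
python3 -m handwheel '{"gripper":[-0.05,-0.05,-0.05,-0.05,-0.05,-0.05,-0.05,-0.05],"slide":[[-34.7,19.1,2],[-34.7,19.1,2],[-34.7,19.1,2],[-34.7,19.1,2],[-34.7,19.1,2],[-34.7,19.1,2],[-34.7,19.1,2],[0,0,0]],"yaw":[0,0,0,0,0,0,0,0]}'
python3 go.py 0.5956 0.1013 0.1
python3 - <<'E'
from workcell import camera
from h import *
c=camera("wrist");cv2.imwrite("pics/w1.png",c["img"][:,:,::-1]);np.savez("pics/w1.npz",**c);print(-c["R"].T@c["t"],c["R"].round(2).tolist())
E
```

```text
time: 1.35
ee_pos: [0.4073, 0.3031, 0.217]
tcp_rot: [-180.0, 0.0, 104.7]
wrist_force: [0.6, 0.2, -0.5]
opening: 0.0403
grasp_force: 0.0
time: 2.02
ee_pos: [0.6003, 0.0989, 0.2008]
tcp_rot: [-179.9, 0.1, 104.4]
wrist_force: [0.8, 0.7, 0.1]
opening: 0.0406
grasp_force: 0.0
2.0167 [0.6003 0.0989 0.2008] [-1.799e+02  1.000e-01  1.044e+02] tool d [  3.7  -3.7 100.9] rows 3 [ 1.2 -1.2 33.6]
[0.57920598 0.17661312 0.34386305] [[0.97, 0.25, -0.0], [0.24, -0.92, 0.31], [0.08, -0.3, -0.95]]
```

View pics/w1.png

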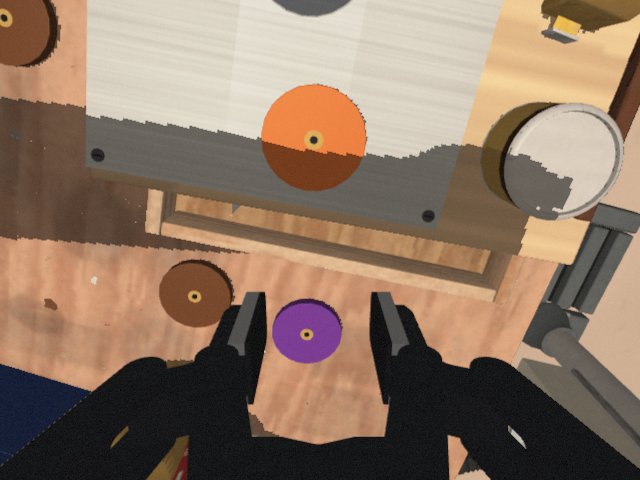

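The wrist view shows the disc dot at (314,139), the two right-hand plate screws at (97,155) and (428,216), and the recess edge at the top. The fingers lie behind the disc.

Run:
```python
from h import *
W=dict(np.load("pics/w1.npz"));S=dict(np.load("pics/scene0.npz"));D=dict(np.load("pics/side0.npz"))
for n,p,z in(("dot",(314,139),.0855),("nearR",(97,155),.0755),("farR",(428,216),.0755)):print(n,onz(W,p,z).round(4))
p=lambda a,o:np.array(a)/4-.375+o
print(tri([S,D,W],[p((511,240),[180,165]),p((401,160),[235,190]),(314,139)]))
```

```text
dot [0.5827 0.1512 0.0855]
nearR [0.4474 0.1047 0.0755]
farR [0.6714 0.1194 0.0755]
(array([0.58238823, 0.15136658, 0.08482284]), [np.float64(0.5), np.float64(0.7), np.float64(0.4)])
```

```bash
python3 go.py 0.5943 0.1069 0.088; python3 -m handwheel '{"gripper":[-0.05,-0.05,-0.05,-0.05,-0.05],"slide":[[5,-2,28],[4,-2,28],[0,0,28],[0,0,28],[0,0,0]],"yaw":[-0.009,0,0,0,0]}';python3 go.py 0.5943 0.1069 0.082
```

```text
2.0667 [0.5986 0.1009 0.2014] [-179.9    0.   104.4] tool d [  6.9  -2.4 113.4] rows 3 [ 2.3 -0.8 37.8]
time: 2.48
ee_pos: [0.5876, 0.1118, 0.0854]
tcp_rot: [-179.5, -0.0, 105.2]
wrist_force: [-1.4, -0.2, -1.2]
opening: 0.0403
grasp_force: 0.0
2.4833 [0.5876 0.1118 0.0854] [-179.5   -0.   105.2] tool d [-6.4  5.2  3.4] rows 1 [-6.4  5.2  3.4]
```

```bash
python3 -m handwheel '{"gripper":[-0.05,-0.05,-0.05,-0.05],"slide":[[-6,5,0],[0,0,0],[0,0,1],[0,0,0]],"yaw":[0,0,0,0]}';python3 go.py 0.5943 0.1069 0.082
```

```text
time: 2.82
ee_pos: [0.5985, 0.1071, 0.0921]
tcp_rot: [179.9, 0.0, 105.2]
wrist_force: [-0.5, -0.1, -0.5]
opening: 0.0407
grasp_force: 0.0
2.8167 [0.5985 0.1071 0.0921] [179.9   0.  105.2] tool d [ 0.9 -4.1 10.1] rows 1 [ 0.9 -4.1 10.1]
```

```bash
python3 -m handwheel '{"gripper":[-0.05,-0.05,-0.05,-0.05,-0.05,-0.05],"slide":[[0,-3,3],[0,0,3],[0,0,0],[0,0,0],[0,0,0],[0,0,0]],"yaw":[0,0,0,0,0,0]}';python3 go.py 0.5943 0.1069 0.082
```

```text
time: 3.32
ee_pos: [0.5946, 0.1061, 0.0844]
tcp_rot: [180.0, 0.0, 105.2]
wrist_force: [0.6, -0.1, 0.4]
opening: 0.0409
grasp_force: 0.0
3.3167 [0.5946 0.1061 0.0844] [180.    0.  105.2] tool d [ 0.8 -0.1  2.4] rows 1 [ 0.8 -0.1  2.4]
```

Good. Now I'll feel downward for the plate.

```bash
for i in 1 2; do python3 -m handwheel '{"gripper":[-0.05,-0.05,-0.05,-0.05],"slide":[[0,0,2],[0,0,0],[0,0,0],[0,0,0]],"yaw":[0,0,0,0]}'|egrep 'ee|for'; done;  for i in 1 2 3 ; do python3 -m handwheel '{"gripper":[-0.05,-0.05,-0.05],"slide":[[0,0,1],[0,0,0],[0,0,0]],"yaw":[0,0,0]}'|egrep 'ee|wrist'; done
```

```text
ee_pos: [0.5946, 0.1061, 0.0822]
wrist_force: [1.4, 0.7, -0.1]
grasp_force: 0.0
ee_pos: [0.5946, 0.1061, 0.0802]
wrist_force: [0.4, -0.8, 0.2]
grasp_force: 0.0
ee_pos: [0.5946, 0.1061, 0.0792]
wrist_force: [0.1, 0.9, 0.1]
ee_pos: [0.5946, 0.1061, 0.0782]
wrist_force: [-0.7, 0.7, 0.6]
ee_pos: [0.5946, 0.1061, 0.0772]
wrist_force: [-0.2, 0.0, -0.5]
```

```bash
for i in 1 2 3 4 5 6; do python3 -m handwheel '{"gripper":[-0.05,-0.05],"slide":[[0,0,1],[0,0,0]],"yaw":[0,0]}'|egrep 'ee|wrist'; done
```

```text
ee_pos: [0.5946, 0.1061, 0.0761]
wrist_force: [1.0, 0.4, -0.4]
ee_pos: [0.5945, 0.1061, 0.075]
wrist_force: [0.0, 0.1, 0.4]
ee_pos: [0.5946, 0.1061, 0.0741]
wrist_force: [-0.0, 0.1, -0.1]
ee_pos: [0.5947, 0.1061, 0.0733]
wrist_force: [-0.7, 0.4, 0.7]
ee_pos: [0.5947, 0.1061, 0.0732]
wrist_force: [-2.3, -0.6, 6.8]
ee_pos: [0.5948, 0.1061, 0.0732]
wrist_force: [-4.5, -1.5, 12.2]
```

```bash
python3 -m handwheel '{"gripper":[-0.05,-0.05,-0.05,-0.05],"slide":[[0,0,-5.5],[0,0,0],[5,0,0],[5,0,0]],"yaw":[-0.0,0,0,0]}'|egrep 'ee|wrist'
python3 -m handwheel '{"gripper":[-0.05,-0.05,-0.05,-0.05,-0.05,-0.05,-0.05,-0.05],"slide":[[7,0,0],[7,0,0],[7,0,0],[7,0,0],[7,0,0],[5,0,0],[0,0,0],[0,0,0]],"yaw":[0,0,0,0,0,0,0,0]}'|egrep 'ee|wrist'
cat > look.py <<'E'
import sys
from workcell import camera
from h import *
c=camera("wrist");n=sys.argv[1];cv2.imwrite(f"pics/{n}.png",c["img"][:,:,::-1]);np.savez(f"pics/{n}.npz",**c)
h=cv2.cvtColor(c["img"],cv2.COLOR_RGB2HSV);m=(h[...,0]<14)&(h[...,1]>170)&(h[...,2]>110)
k=max(cv2.findContours(m.astype(np.uint8),cv2.RETR_EXTERNAL,cv2.CHAIN_APPROX_NONE)[0],key=cv2.contourArea)
e=cv2.fitEllipse(cv2.convexHull(k));print(e,"disc@",onz(c,e[0],.0855).round(4))
E
python3 look.py w2; python3 go.py 0.5648 0.2181 0.0767
```

```text
ee_pos: [0.5919, 0.1159, 0.0764]
wrist_force: [1.3, -1.0, 0.5]
ee_pos: [0.5814, 0.1548, 0.0768]
wrist_force: [0.3, -0.5, 0.4]
((317.5682067871094, 216.3494873046875), (180.4946746826172, 187.1805877685547), 90.89778137207031) disc@ [0.5692 0.1941 0.0855]
6.7833 [0.5815 0.1545 0.0768] [180.   -0.  105.2] tool d [65.7  0.5  0.1] rows 2 [32.9  0.3  0.1]
```

View pics/w2.png

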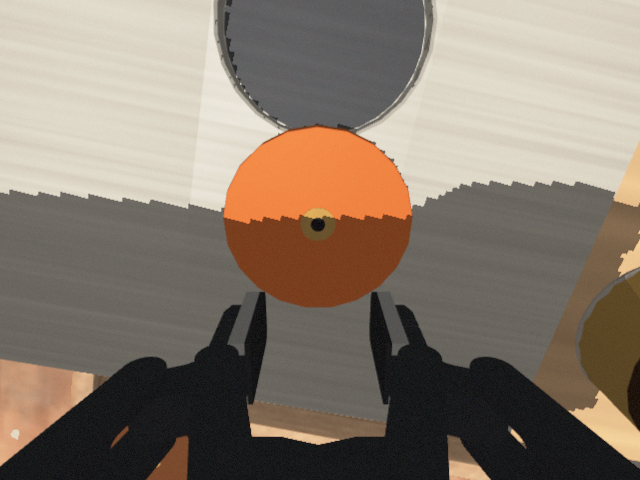

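The wrist view has the disc dot at (318,224) in contact with both fingers. The recess rim spans about columns 215–436 near row 10, slightly right of the disc axis.

Run:
```python
from h import *
from scipy.optimize import least_squares
W=dict(np.load("pics/w2.npz"));g=W["img"].mean(2)
pts=[]
for r in range(3,95,6):
    row=g[r];
    for cols in (range(330,195,-1),range(330,455)):
        cs=list(cols);v=row[cs];i=np.where(v>150)[0]
        # outer rim edge: last dark pixel before plate stays bright
        for k in i:
            if (v[k:k+12]>150).all(): pts.append((cs[k],r));break
print(pts)
P=np.array([onz(W,p,.0755)[:2] for p in pts])
f=least_squares(lambda x:np.hypot(*(P-x[:2]).T)-x[2],[.555,.254,.035],loss="soft_l1",f_scale=5e-4);print(f.x,(f.fun*1e3).round(1));
f2=least_squares(lambda x:np.hypot(*(P-x[:2]).T)-.035,[.555,.254],loss="soft_l1",f_scale=5e-4);print(f2.x)
d=onz(W,(318,224),.0855);print("dot",d)
```

```text
[(216, 3), (432, 3), (216, 9), (433, 9), (216, 15), (433, 15), (214, 21), (433, 21), (216, 27), (432, 27), (216, 33), (431, 33), (217, 39), (431, 39), (219, 45), (430, 45), (220, 51), (429, 51), (220, 57), (426, 57), (223, 63), (424, 63), (224, 69), (422, 69), (230, 75), (419, 75), (233, 81), (416, 81), (233, 87), (413, 87), (240, 93), (407, 93)]
[0.555257   0.25303212 0.03481567] [ 0.  -0.1 -0.1  0.1 -0.2  0.1  0.4  0.1 -0.1 -0.1  0.1 -0.2  0.   0.
 -0.3  0.1 -0.1  0.3  0.4 -0.1  0.1 -0.1  0.5  0.  -0.4 -0.  -0.4  0.
  0.7  0.2 -0.2 -0.3]
[0.55514596 0.25339539]
dot [0.57001924 0.19152389 0.0855    ]
```

```bash
python3 -m handwheel '{"gripper":[-0.05,-0.05,-0.05,-0.05,-0.05,-0.05,-0.05,-0.05],"slide":[[7,0.2,0],[7,0.2,0],[7,0.2,0],[7,0.2,0],[7,0.2,0],[7,0.2,0],[6,0.2,0],[4,0.2,0]],"yaw":[0,0,0,0,0,0,0,0]}'|egrep 'ee|wrist'
python3 -m handwheel '{"gripper":[-0.05,-0.05,-0.05,-0.05,-0.05,-0.05],"slide":[[3,0.1,0],[3,0.1,0],[2,0.1,0],[0,0,0],[0,0,0],[0,0,0]],"yaw":[0,0,0,0,0,0]}'|egrep 'ee|wrist'
python3 look.py w3; python3 go.py 0.5648 0.2181 0.0767
```

```text
ee_pos: [0.5692, 0.2059, 0.0768]
wrist_force: [1.9, -0.9, 1.5]
ee_pos: [0.5676, 0.2127, 0.0766]
wrist_force: [1.1, 0.1, -0.1]
((318.66986083984375, 219.07762145996094), (181.83201599121094, 182.9708709716797), 93.06505584716797) disc@ [0.556  0.2512 0.0855]
8.0 [0.5676 0.2126 0.0767] [-180.    -0.   105.2] tool d [ 6.  -1.3 -0. ] rows 1 [ 6.  -1.3 -0. ]
```

View pics/w3.png

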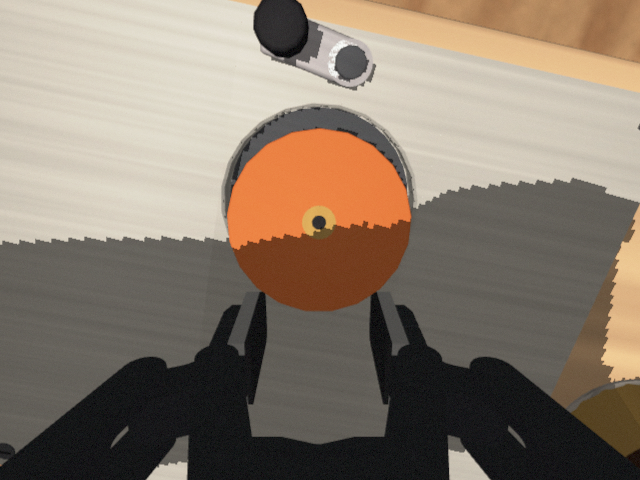

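The disc is over the recess and laterally centred (disc column 319, recess 318), with a few mm left to go.

```bash
for i in 1 2 3; do python3 -m handwheel '{"gripper":[-0.05,-0.05,-0.05,-0.05],"slide":[[1,0,0],[1,0,0],[0,0,0],[0,0,0]],"yaw":[0,0,0,0]}'|egrep 'ee|wrist'
python3 look.py w4$i;done
```

```text
ee_pos: [0.5671, 0.2147, 0.0767]
wrist_force: [-0.7, -0.8, -1.1]
((318.1083984375, 220.91563415527344), (180.9344940185547, 182.23965454101562), 82.99897003173828) disc@ [0.5555 0.2526 0.0855]
ee_pos: [0.5666, 0.2167, 0.0768]
wrist_force: [1.2, -0.3, -0.7]
((317.9442138671875, 219.66616821289062), (178.12384033203125, 180.15216064453125), 89.04674530029297) disc@ [0.5547 0.255  0.0855]
ee_pos: [0.566, 0.2187, 0.0768]
wrist_force: [0.7, -0.1, 0.3]
((317.62139892578125, 218.8879852294922), (166.94857788085938, 174.2963409423828), 89.88298797607422) disc@ [0.554  0.2572 0.0855]
```

View pics/w43.png

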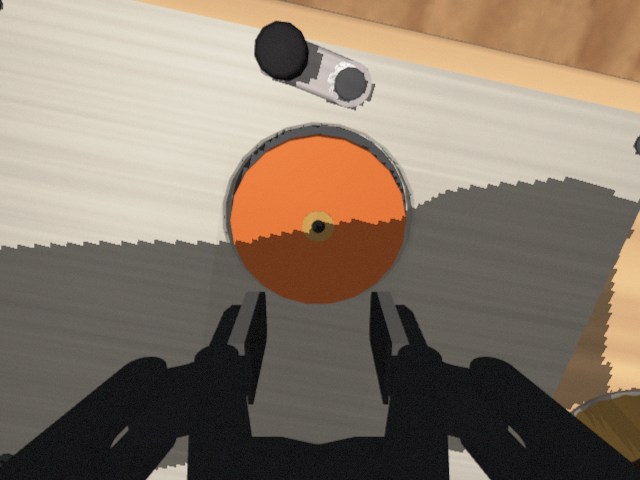

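The disc is tilting front-down into the recess: its front edge is at row 135 and the rim at row 123, with the rear still on the rim. I'll push a little more.

```bash
for i in 1 2; do python3 -m handwheel '{"gripper":[-0.05,-0.05,-0.05,-0.05],"slide":[[1,0,0],[1,0,0],[0,0,0],[0,0,0]],"yaw":[0,0,0,0]}'|egrep 'ee|wrist'
python3 look.py w5$i;done
```

```text
ee_pos: [0.5655, 0.2206, 0.0767]
wrist_force: [0.1, -0.1, -0.2]
((317.6930236816406, 223.88279724121094), (165.92098999023438, 173.55636596679688), 91.01426696777344) disc@ [0.554  0.2573 0.0855]
ee_pos: [0.565, 0.2225, 0.0768]
wrist_force: [0.2, -1.0, 0.4]
((317.7833251953125, 228.92349243164062), (164.37110900878906, 172.7806854248047), 93.56283569335938) disc@ [0.554  0.2575 0.0855]
```

The disc no longer moves with the tool, so it looks seated. I'll lift, shut the fingers, align yaw with the board and check.

```bash
python3 -m handwheel '{"gripper":[-0.05,-0.05,-1,-1,-1,-1,-1,-1],"slide":[[-8,0,-10],[0,0,-30],[0,0,-30],[0,0,0],[0,0,0],[0,0,0],[0,0,0],[0,0,0]],"yaw":[0,0,0.098,0.098,0,0,0,0]}'
python3 look.py w6;python3 go.py 0.55 0.30 0.0895
python3 - <<'E'
from workcell import camera
from h import *
for n in("scene","side"):
    c=camera(n);np.savez(f"pics/{n}6.npz",**c)
S=dict(np.load("pics/scene6.npz"));W=dict(np.load("pics/w6.npz"))["img"]
a=S["img"][165:300,180:370,::-1];a=cv2.resize(a,(400,284),interpolation=cv2.INTER_CUBIC)
D=dict(np.load("pics/side6.npz"));b=cv2.resize(D["img"][190:300,235,][None] if 0 else D["img"][190:300,235:435,::-1],(400,220),interpolation=cv2.INTER_CUBIC)
w=cv2.resize(W[:,:,::-1],(400,300));x=np.zeros((600,800,3),np.uint8);x[:284,:400]=a;x[:220,400:]=b;x[300:,:400]=w
x[300:600,400:]=cv2.resize(W[:240,160:480,::-1],(400,300));cv2.imwrite("pics/m6.png",x)
E
```

```text
time: 10.58
ee_pos: [0.5667, 0.2144, 0.1457]
tcp_rot: [-179.9, 0.0, 94.1]
wrist_force: [0.5, -0.1, 0.1]
opening: 0.0003
grasp_force: 0.0
((304.9524230957031, 176.22853088378906), (120.5777816772461, 122.60604858398438), 97.88318634033203) disc@ [0.5557 0.2555 0.0855]
10.6333 [0.5667 0.2144 0.1458] [-179.9    0.    94. ] tool d [ 86.5 -10.5  56.2] rows 3 [28.8 -3.5 18.7]
```

View pics/m6.png

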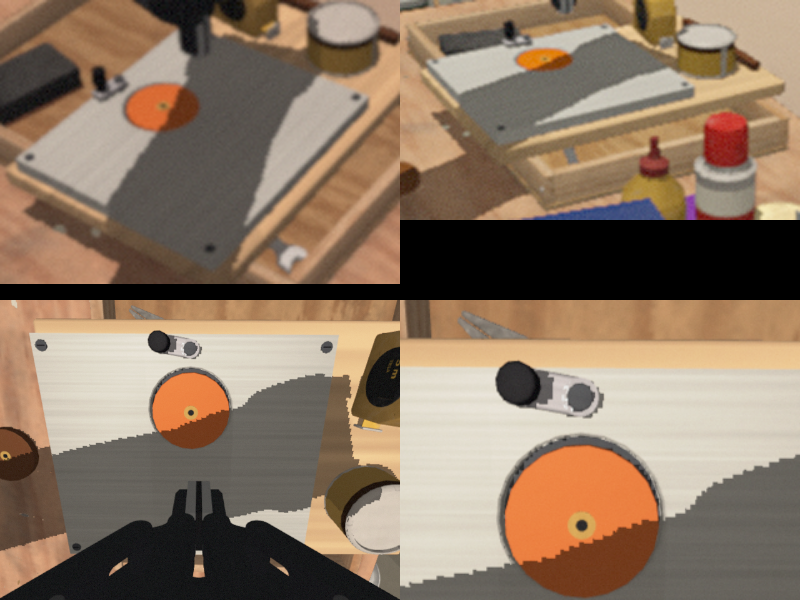

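Composite: the disc is in the recess with a dark gap on its far side. I'll check whether it is flat by triangulating the dot, at scene crop (162,105), side crop (143,59), wrist (305.6,180), and the disc's edges.

Run:
```python
from h import *
S,D,W=[dict(np.load(f"pics/{n}.npz")) for n in("scene6","side6","w6")]
p=[np.array((162,105))/(400/190)+[180-.3,165-.3],np.array((143,59))/2+[235-.25,190-.25],np.array((305.6,180.))]
print("dot",tri([S,D,W],p),tri([S,W],[p[0],p[2]]),tri([D,W],[p[1],p[2]]))
es=[]
for c in(S,D,W):
    h=cv2.cvtColor(c["img"],cv2.COLOR_RGB2HSV);m=((h[...,0]<16)&(h[...,1]>165)&(h[...,2]>100)).astype(np.uint8)
    if c is S:m[:,:225]=0;m[:195]=0;m[:,290:]=0;m[232:]=0
    if c is D:m[:,:285]=0;m[:,335:]=0;m[:205]=0;m[235:]=0
    k=max(cv2.findContours(m,cv2.RETR_EXTERNAL,cv2.CHAIN_APPROX_NONE)[0],key=cv2.contourArea);e=cv2.fitEllipse(k);es.append(e[0]);print(e,cv2.boundingRect(k))
print("disc",tri([S,D,W],es))
c=W
h=cv2.boundingRect(k)
for z in(.0755,.0855):
    q=[onz(c,(h[0]+h[2]/2,h[1]),z),onz(c,(h[0]+h[2]/2,h[1]+h[3]),z),onz(c,(h[0],h[1]+h[3]/2),z),onz(c,(h[0]+h[2],h[1]+h[3]/2),z)]
    print(z,"len along view",np.linalg.norm(q[0]-q[1]),"across",np.linalg.norm(q[2]-q[3]),((q[0]+q[1])/2).round(4))
```

```text
dot (array([0.55492892, 0.25217105, 0.07531476]), [np.float64(1.2), np.float64(1.9), np.float64(1.1)]) (array([0.55564677, 0.25208659, 0.07649519]), [np.float64(0.4), np.float64(0.4)]) (array([0.55459994, 0.2519061 , 0.07440084]), [np.float64(1.4), np.float64(1.4)])
((256.0122985839844, 215.6859588623047), (19.783248901367188, 31.793212890625), 83.35285186767578) (240, 206, 33, 21)
((306.2024841308594, 219.8158416748047), (8.463334083557129, 25.417264938354492), 88.77815246582031) (294, 216, 27, 9)
((304.96234130859375, 176.30157470703125), (120.05532836914062, 121.81439971923828), 102.61143493652344) (244, 116, 123, 122)
disc (array([0.55463608, 0.25353626, 0.07281377]), [np.float64(0.6), np.float64(1.1), np.float64(0.9)])
0.0755 len along view 0.06537987344216889 across 0.06515533190356439 [0.5559 0.2517 0.0755]
0.0855 len along view 0.06231388860660465 across 0.06209987692858371 [0.556  0.2537 0.0855]
```

The disc is flat and flush: dot z about 0.0755, and 65 × 65 mm at plate height. Next is the knob, with its top at wrist (254,66) and the pivot head at (306,78).

```bash
python3 - <<'E'
from h import *
W=dict(np.load("pics/w6.npz"))
k=onz(W,(254,66),.1075);p=onz(W,(305,78),.0865);print(k,p)
a=np.radians(4.04);R=np.array([[np.cos(a),-np.sin(a)],[np.sin(a),np.cos(a)]])
P=np.array([.5552,.2535])+R@[0,.049];print("piv",P,"knob rel",R.T@(k[:2]-P)*1e3)
for n,v in(("start",[-19,27]),("afterpush",[-19,4]),):print(n,P+R@(np.array(v)*1e-3))
E
python3 go.py 0.5292 0.330 0.14
```

```text
[0.53220604 0.30424029 0.1075    ] [0.55285857 0.30187798 0.0865    ]
piv [0.55174781 0.30237824] knob rel [-19.36202264   3.23419207]
start [0.53089279 0.32797254]
afterpush [0.53251321 0.3050297 ]
10.7333 [0.5668 0.2146 0.1461] [-179.9    0.    94. ] tool d [117.8 -29.4   6.1] rows 3 [39.3 -9.8  2. ]
```

```bash
python3 -m handwheel '{"gripper":[-1,-1,-1,-1,-1,-1,-1,-1],"slide":[[30,-7,0],[30,-7,0],[30,-7,0],[29,-7,0],[0,0,0],[0,0,0],[0,0,0],[0,0,0]],"yaw":[0,0,0,0,0,0,0,0]}' | egrep 'ee|wrist'
python3 -m handwheel '{"gripper":[-1,-1,-1,-1,-1,-1],"slide":[[0,0,25],[0,0,25],[0,0,5],[0,0,0],[0,0,0],[0,0,0]],"yaw":[0,0,0,0,0,0]}' | egrep 'ee|wrist';python3 go.py 0.5307 0.331 0.0905
```

```text
ee_pos: [0.5312, 0.3308, 0.1466]
wrist_force: [0.3, -0.3, 0.7]
ee_pos: [0.5317, 0.3315, 0.0936]
wrist_force: [-0.2, -1.2, 0.6]
11.9 [0.5317 0.3315 0.0936] [ 1.799e+02 -1.000e-01  9.390e+01] tool d [-0.4 -1.1  3.1] rows 1 [-0.4 -1.1  3.1]
```

```bash
python3 -m handwheel '{"gripper":[-1,-1,-1,-1,-1,-1,-1,-1],"slide":[[-4,0,2],[-4,0,0],[-4,0,0],[-3,0,0],[-3,0,0],[-3,0,0],[-3,0,0],[-3,0,0]],"yaw":[0,0,0,0,0,0,0,0]}' | egrep 'ee|wrist'
python3 -m handwheel '{"gripper":[-1,-1,-1],"slide":[[-1,0,0],[0,0,0],[0,0,0]],"yaw":[0,0,0]}' | egrep 'ee|wrist'
python3 look.py w7; python3 go.py 0.5307 0.331 0.0905
```

```text
ee_pos: [0.5337, 0.3047, 0.0901]
wrist_force: [4.1, 6.0, -0.8]
ee_pos: [0.5339, 0.3036, 0.0902]
wrist_force: [2.0, 3.6, 0.1]
((384.85223388671875, 344.9750061035156), (31.41548728942871, 54.80665969848633), 112.75373077392578) disc@ [0.5621 0.286  0.0855]
12.8667 [0.5338 0.3036 0.0902] [179.9  -0.   93.9] tool d [27.5 -1.2 -0.3] rows 1 [27.5 -1.2 -0.3]
```

View pics/w7.png

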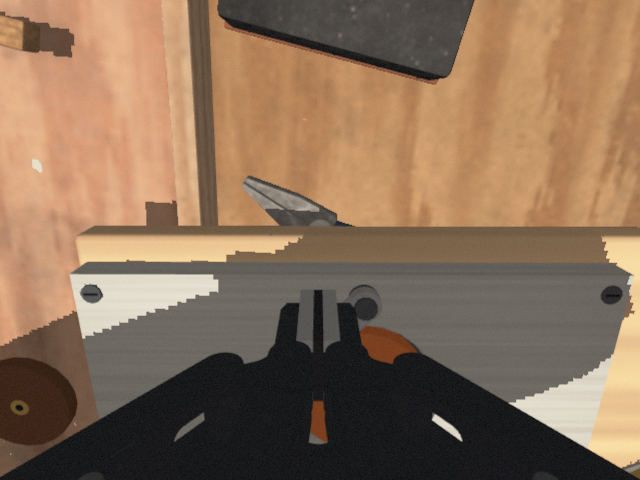

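The fingers hide the keeper, but the push force of 6 N shows contact. Next I go round to the near side of the knob.

```bash
python3 -m handwheel '{"gripper":[-1,-1,-1,-1,-1,-1],"slide":[[4,0,0],[0,-13,0],[0,-13,0],[-13,0,0],[-13,0,0],[0,0,0]],"yaw":[0,0,0,0,0,0]}' | egrep 'ee|wrist'
python3 -m handwheel '{"gripper":[-1,-1,-1,-1],"slide":[[0,0,0],[0,0,0],[0,0,0],[0,0,0]],"yaw":[0,0,0,0]}' | egrep 'ee|wrist'
python3 look.py w8
python3 - <<'E'
import numpy as np
from workcell import sensors
a=np.radians(4.04);R=np.array([[np.cos(a),-np.sin(a)],[np.sin(a),np.cos(a)]])
print(R.T@(sensors.get_obs()["ee_pos"][:2]-[.55175,.3024])*1e3)
E
```

```text
ee_pos: [0.5088, 0.2774, 0.0898]
wrist_force: [0.7, -0.9, -0.3]
ee_pos: [0.5086, 0.2799, 0.0896]
wrist_force: [-1.5, 1.1, -0.3]
((426.8607482910156, 335.2798767089844), (103.83296203613281, 139.521484375), 115.45142364501953) disc@ [0.5536 0.2686 0.0855]
[-44.6521266  -19.31184026]
```

View pics/w8.png

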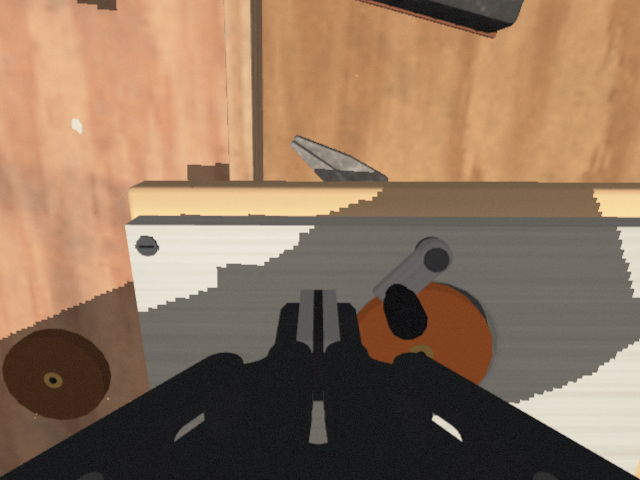

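Keeper at about 45° with its knob (405,310) to the right of the fingertips. That was my last picture; in fact I have viewed 11, one over the limit of 10. From here I use numbers only. Pushing toward board +x.

```bash
python3 -m handwheel '{"gripper":[-1,-1,-1,-1,-1,-1,-1],"slide":[[0,4,0],[0,4,0],[0,4,0],[0,3,0],[0,3,0],[0,0,0],[0,0,0]],"yaw":[0,0,0,0,0,0,0]}' | egrep 'ee|wrist'
for i in 1 2 3 ; do python3 -m handwheel '{"gripper":[-1,-1,-1],"slide":[[0,2,0],[0,0,0],[0,0,0]],"yaw":[0,0,0]}'| egrep 'ee|wrist'; done
cat > rel.py <<'E'
import numpy as np
from workcell import sensors
a=np.radians(4.04);R=np.array([[np.cos(a),-np.sin(a)],[np.sin(a),np.cos(a)]])
o=sensors.get_obs();print(o["time"],R.T@(o["ee_pos"][:2]-[.55175,.3024])*1e3,R.T@o["wrist_force"][:2])
E
python3 rel.py
```

```text
ee_pos: [0.5253, 0.2797, 0.089]
wrist_force: [-6.8, -5.9, 1.3]
ee_pos: [0.5277, 0.2802, 0.089]
wrist_force: [-5.0, -3.8, -0.2]
ee_pos: [0.5299, 0.2806, 0.089]
wrist_force: [-3.0, -3.7, 0.1]
ee_pos: [0.5323, 0.2812, 0.0893]
wrist_force: [-2.8, -2.7, -0.3]
15.0833 [-20.92080449 -19.76375454] [-3.01809724 -2.49594817]
```

```bash
for i in 1 2 3 4 ; do python3 -m handwheel '{"gripper":[-1,-1,-1],"slide":[[0,1.5,0],[0,0,0],[0,0,0]],"yaw":[0,0,0]}'>/dev/null; python3 rel.py; done
```

```text
15.3333 [-19.15165929 -19.44066495] [-2.93802853 -2.08040023]
15.5833 [-18.25003455 -19.50544765] [-6.27277156 -0.84278557]
15.8333 [-17.86898008 -19.58294126] [-12.04092741  -2.07722293]
16.0833 [-17.53095793 -19.59335606] [-17.57314047  -2.92382945]
```

Stiff stop reached (17 N). Backing off, lifting clear and verifying numerically.

```bash
python3 -m handwheel '{"gripper":[-1,-1,-1,-1,-1,-1,-1,-1],"slide":[[0,-8,0],[0,-8,0],[0,0,-30],[0,0,-30],[-35,0,-10],[-35,0,0],[-35,0,0],[0,0,0]],"yaw":[0,0,0,0,0,0,0,0]}' | egrep 'ee|wrist'
python3 -m handwheel '{"gripper":[-1,-1,-1,-1],"slide":[[0,0,0],[0,0,0],[0,0,0],[0,0,0]],"yaw":[0,0,0,0]}' | egrep 'ee|wrist'
python3 look.py w9
python3 - <<'E'
from h import *
from workcell import camera
S=camera("scene");D=camera("side");W=dict(np.load("pics/w9.npz"))
a=np.radians(4.04);R=np.array([[np.cos(a),-np.sin(a)],[np.sin(a),np.cos(a)]]);P=np.array([.55175,.3024])
def proj(c,X): q=c["R"]@X+c["t"];return np.array([c["fx"]*q[0]/q[2]+c["cx"],c["fy"]*q[1]/q[2]+c["cy"]])
for n,c in(("scene",S),("side",D),("wrist",W)):
    ctr=proj(c,np.array([*(P+R@[-.0,-.018]),.1]));g=c["img"].max(2);s=30 if n!="wrist" else 70
    m=np.zeros(g.shape,np.uint8);x,y=ctr.astype(int);y0,x0=max(y-s,0),max(x-s,0);m[y0:y+s,x0:x+s]=g[y0:y+s,x0:x+s]<45
    nn,l,st,ce=cv2.connectedComponentsWithStats(m)
    for k in range(1,nn):
        if st[k,4]>15:
            print(n,"exp",ctr.round(0),st[k],ce[k].round(1),"rel@knob mid",(R.T@(onz(c,ce[k],.0965)[:2]-P)*1e3).round(1))
E
```

```text
ee_pos: [0.5304, 0.172, 0.161]
wrist_force: [-0.5, 0.7, 0.5]
ee_pos: [0.5296, 0.1771, 0.1597]
wrist_force: [0.4, 0.3, -0.2]
((378.0520324707031, 108.18692779541016), (119.85185241699219, 126.90117645263672), 27.96135902404785) disc@ [0.5537 0.2534 0.0855]
scene exp [242. 199.] [243 169  29  33 470] [261.1 179.1] rel@knob mid [74.  -5.6]
scene exp [242. 199.] [242 197   5  10  38] [243.8 201.1] rel@knob mid [  0.  -21.4]
scene exp [242. 199.] [212 198   6  10  44] [214.2 202.9] rel@knob mid [-34.6  21.9]
side exp [301. 204.] [290 174  33  23 251] [305.  179.1] rel@knob mid [ 87.7 142. ]
side exp [301. 204.] [300 203   3   8  22] [301.1 206.2] rel@knob mid [ -0.8 -20.8]
wrist exp [389.  38.] [373  28  34  35 565] [391.4  46. ] rel@knob mid [  1.9 -21.1]
```

All three views put the knob at (0, −21) mm from the pivot, so the keeper is at its stop. The arm is clear, so I'm handing in.

```bash
python3 -c "
from workcell import ticket
print(ticket.job_done())"
```

```text
the job is handed in; nothing more can be done
None
```

The disc lies flat and flush in the recess, the keeper is at its stop over it, and the arm was clear when I handed in at about 17 s of the 48; the tin, tape measure and bottle were not approached, but I viewed 11 pictures against the limit of 10.

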